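# Find the softest rubber plug with a pin gauge and set its pot aside

## Task

Find which of the three pots holds the softest rubber plug: take the pin gauge out of its stand and, going from the robot's left to its right, press its sprung pin straight down into the middle of each plug until the pin has slid back about half its travel, hold it there for a second, and never force it against its stop. Then put the gauge back in its stand and set the pot with the softest plug upright in the empty tray, leaving everything else where it is.

Things in the scene. Friction and masses are not known exactly. Their poses are not given: they have to be found in the camera images.
- rack: fixed grey rack, 80 x 250 x 20 mm, origin at the centre of its underside, its long side along its y axis; three round pockets 47 mm across and 12 mm deep at y = +80, 0 and -80 mm, each holding one pot whose underside stands 8 mm above the table; z up
- place_left (a point): centre of the floor of the left (+y, as the robot sees it) pocket of the rack
- place_mid (a point): centre of the floor of the middle pocket of the rack
- place_right (a point): centre of the floor of the right (-y) pocket of the rack
- pot_a_mid (a point): open white plastic pot, one of three that look alike and stand in any order: 44 mm across, 50 mm tall, wall 3 mm, about 0.1 kg; this point lies on its axis half-way up (25 mm above its underside), z up; it holds a rubber plug, see pot_a
- pot_b_mid (a point): another such pot, told in the same way as pot_a_mid
- pot_c_mid (a point): another such pot, told in the same way as pot_a_mid
- gauge_grip (a point): where to grip the hand-held pin gauge (see gauge): on its axis in its black square housing (28 x 28 mm), 45 mm above the housing's underside and 30 mm below its top; grip two opposite flats, whose normals are this frame's x and y axes; z points up along the gauge, the free pin's tip is 100 mm below
- pin_tip (a point): the flat end of the gauge's pin, on its axis, 55 mm below the housing's underside when not pressed
- gauge_pin (a joint): how far the pin has slid up into the gauge, m: 0 when free, 0.004 at its stop; its spring is 2.5 N/mm (10 N at the stop)
- stand_top (a point): fixed aluminium block, 70 x 70 mm and 65 mm tall, the gauge's stand; this point is the centre of the mouth of its upright round hole (26 mm across, right through) in its top face. The gauge's nose and pin go down the hole and the housing's underside rests on the top face. Stand and tray may stand on either side of the rack.
- tray_in (a point): fixed empty square steel tray, 130 x 130 mm, walls 4 mm thick and 14 mm tall; this point is the centre of its inner floor, on which the pot is set
- gauge: the gauge, 0.1 to 0.25 kg, at first upright in its stand; origin at the centre of the housing's underside, z up. Housing 75 mm tall; below it a steel nose 18 mm across, 30 mm long, then the sprung steel pin, 8 mm across, 25 mm out of the nose. A thin tail rod stands 10 mm out of the top and rises as the pin slides in
- pot_a: the pot of pot_a_mid, origin at the centre of its underside. Every pot holds a black rubber plug 35 mm across, flat top 6 to 16 mm below the rim (differs, not measured), that yields like a spring: stiffness 0.5 to 3.5 N/mm, clearly different from pot to pot (each at least 1.8 times the next softer), with up to 18 mm of give
- pot_b: the pot of pot_b_mid; origin at the centre of its underside
- pot_c: the pot of pot_c_mid; origin at the centre of its underside
- cup: bystander: paper cup, 84 mm across the rim, 110 mm tall, origin under its centre
- vial: bystander: small vial with red cap, 28 mm across, 55 mm tall, origin under its centre
- sample_jar: bystander: closed jar with white lid, 48 mm across, 60 mm tall, origin under its centre
- cap: bystander: red screw cap, 32 mm across, 11 mm tall, origin under its centre
- pen: bystander: black marker pen lying along its x axis, about 130 mm long and 13 mm thick, origin beneath it
- tip_box: bystander: green box of pipette tips with clear lid, 85 x 125 x 86 mm, origin under its centre
Mind the look-alikes: they are no part of the job. What is shaped like the pot_a but red or yellow is not meant.

How it is judged:
By the outcome, as a careful person would: the job done as asked, in the order asked, and still so for the second after the job is handed in, with the robot touching nothing.
It also fails if it takes over 72 s, if anything falls off the work surface, if the arm or the gripper's body presses on something with over 40 N, if the wrist force passes 120 N, or if a joint passes its speed limit or range.

## Robot

A 6-joint arm with a two-finger parallel gripper is mounted at the origin on the work surface. World frame = base frame: x ahead of the robot, y to its left, z up, the work surface at z = 0. Lengths are in mm, angles in rad, forces in N, time in s.
With the tool pointing down it reaches from about 275 to 750 mm from the base axis. Payload 10.2 kg.
Tool frame: the origin (TCP) lies between the finger pads; the fingertips stand 8 mm ahead of it and the grasp point (between the pads) lies 11 mm behind it; z points along the fingers, x is the direction in which the jaws open and shut, and the axes are right-handed (so a half turn about z gives the same grasp; the last joint's range is limited). The gripper opens to 85 mm and grips with 20 to 120 N. Pads are 22 mm wide; open, the fingers measure 114 mm over their backs; the gripper's body (76 mm by 85 mm) begins 54 mm behind the grasp point. The pads swing forward as they close: fully open they stand 13 mm farther back than shut.
Start: joints at [-1.412, 0.313, 1.498, -0, 1.331, -0.223], TCP at [195.598, -487.209, 239.294] pointing down, gripper open.
Joint ranges: [-2.94, 2.94], [-0.97, 2.17], [0.19, 2.56], [-1.23, 4.37], [0.02, 3.11], [-2.88, 2.88]. Speed limits (rad/s): [2.39, 2.39, 3.01, 3.14, 3.14, 3.14].

## Interface

Orientations are given as a unit quaternion [w, x, y, z].
In Python, from rig import sense, eyes, ctrl gives the robot as it stands.
- The arm moves only by the tool move_arm, never from a script. Its argument "rows" is a list that holds one entry, the list of rows, each a list of 5 numbers: the shift along the tool's x, y, z in mm, then the turn about the tool's z in units of 6 degrees (1.0 is 6 degrees), then the gripper command: -1 is shut, 1 is fully open, values between are in proportion. In form: [[[dx, dy, dz, roll, jaw], ...]]. A call has 1 to 12 rows; each row is the pose to reach, as a shift and turn from the pose measured when the call began, along the tool's axes at that moment; what a row does not reach only later rows make up. A row lasts 1/8 s, in which the tool goes at most 62.5 mm and 10.7 degrees, less where a joint would pass 70% of its speed; a pose out of reach is approached as far as the arm can. A call with a gripper value outside its range is refused whole. The fingers move at their own pace and stop on an object; "squeeze" is the grip in N (left out, the last holds). Time passes only in rows, so rows that repeat a pose let the fingers close. It gives the time, the measured TCP pose, the force and the opening at its end, in the units of the state.
- sense(): the state, without advancing time (a new reading comes with each control period).
- eyes.capture(name): name is "side" or "top"; returns a dict with "color" (420x560x3 uint8, blue, green, red), "vertical_fov" (degrees; the focal length in pixels is half the picture's height over the tangent of half this angle, whatever the lens; pixels are square), "cx", "cy" (the principal point, pixels), "xyz" and "attitude" of the camera in the world. Camera axes: x right, y down, z forward; pixel columns grow to the right and rows downward; lengths in mm; the calibration is good to about 2 mm. A picture is of the moment at which its call begins. There is no depth.
- ctrl.finish_job(): hands the job in, once; it reports no verdict.
The state is a dict: "time_s": time; "joints": joint angles; "dq": joint speeds; "tau": joint torques, N m; "eef_pos": TCP position; "ee_rot": TCP orientation; "force": force on the tool from outside, world axes, zero at the start; "wrist_torque": the same for the moment, N m; "grip_width": opening from 0.0 (shut) to 1.0 (fully open).
Only numpy, scipy, OpenCV 4.12 (cv2) and the standard library are available. Lean on these libraries where they do the work, as an engineer would, in place of code of your own. Each camera call takes 0.05 s, during which the arm holds its last target. There are 200 camera calls.

## Working session

There is one attempt and no reset: what is moved stays moved. The work goes in short steps, Python scripts to look and compute and a tool call to move; the robot and the scene stay as the last step left them, time stands still between calls to the robot, and variables do not carry over. Pictures are saved under pics/ and viewed, about 8 in all and at most 12, crops included, and the job is handed in when it is done.

Besides the shell and the picture viewer there is one more tool, called after "Request:" as a command line: name --argument value ..., lists and objects as JSON in quotes. move_arm: Moves the arm, as the interface text tells. Its arguments: {"type":"object","properties":{"rows":{"type":"array","items":{"type":"array","items":{"type":"array","items":{"type":"number"}}}},"squeeze":{"type":"number"}},"required":["rows"]}

```bash
mkdir -p pics; ls; cat > h.py <<'E'
import numpy as np, cv2
from scipy.spatial.transform import Rotation as R
from rig import sense, eyes, ctrl
def cam(n,save=None):
    c=eyes.capture(n)
    if save: cv2.imwrite('pics/'+save,c['color'])
    q=c['attitude']; c['R']=R.from_quat([q[1],q[2],q[3],q[0]]).as_matrix() if len(np.ravel(q))==4 else np.array(q)
    c['f']=c['color'].shape[0]/2/np.tan(np.radians(c['vertical_fov'])/2); c['p']=np.array(c['xyz'],float)
    return c
def ray(c,u,v):
    return c['R']@np.array([(u-c['cx'])/c['f'],(v-c['cy'])/c['f'],1.])
def onz(c,u,v,z):
    d=ray(c,u,v); return c['p']+d*(z-c['p'][2])/d[2]
def proj(c,P):
    q=c['R'].T@(np.array(P,float)-c['p']); return q[0]/q[2]*c['f']+c['cx'], q[1]/q[2]*c['f']+c['cy']
E
python3 - <<'E'
from h import *
for n in('top','side'):
    c=cam(n,n+'0.png'); print(n,{k:v for k,v in c.items() if k!='color'})
print(sense())
E
```

```text
pics
top {'vertical_fov': 51.81200327874716, 'cx': 274.5963526635477, 'cy': 208.99667964183988, 'xyz': array([ 501.37651549,   12.66199625, 1180.39972838]), 'attitude': array([ 0.03127759, -0.70197542,  0.71119759, -0.02121818]), 'R': array([[-0.01250445, -0.99715915,  0.07427838],
       [-0.99981376,  0.01356061,  0.01373156],
       [-0.01469981, -0.07409284, -0.997143  ]]), 'f': np.float64(432.36266399340724), 'p': array([ 501.37651549,   12.66199625, 1180.39972838])}
side {'vertical_fov': 54.06556602377684, 'cx': 272.22478794095747, 'cy': 203.01260750586158, 'xyz': array([395.70439156, 587.54645075, 764.34980475]), 'attitude': array([ 0.06096183, -0.1595898 ,  0.91973235, -0.35342207]), 'R': array([[-9.41629505e-01, -2.50469286e-01,  2.24942241e-01],
       [-3.36650306e-01,  6.99247878e-01, -6.30649646e-01],
       [ 6.67982265e-04, -6.69565189e-01, -7.42752995e-01]]), 'f': np.float64(411.5658822575573), 'p': array([395.70439156, 587.54645075, 764.34980475])}
{'time_s': 0.1, 'joints': array([-1.41239973e+00,  3.13401290e-01,  1.49833052e+00,  4.81811425e-06,
        1.33096965e+00, -2.23415075e-01]), 'dq': array([ 8.33511234e-04, -9.63801419e-04, -9.17092096e-04, -1.64339579e-03,
       -7.89994489e-04,  5.96051204e-06]), 'tau': array([ 2.27756522e-03, -4.12897539e+01, -2.60140550e+01, -1.79883241e-04,
        3.02448556e-03, -1.55699176e-06]), 'eef_pos': array([ 195.56606275, -486.99824679,  238.80009983]), 'ee_rot': array([-4.06153898e-04,  8.28432497e-01, -5.60088645e-01, -3.77362679e-04]), 'force': array([0.35469215, 0.1418276 , 0.25864931]), 'wrist_torque': array([ 0.02947148,  0.02608291, -0.04227864]), 'grip_width': 1.003848514726927}
```

View pics/top0.png

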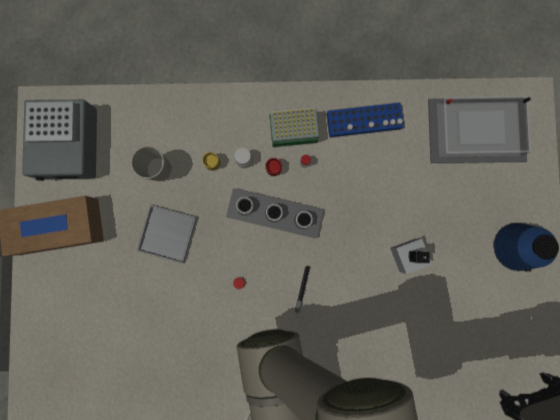

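View pics/side0.png

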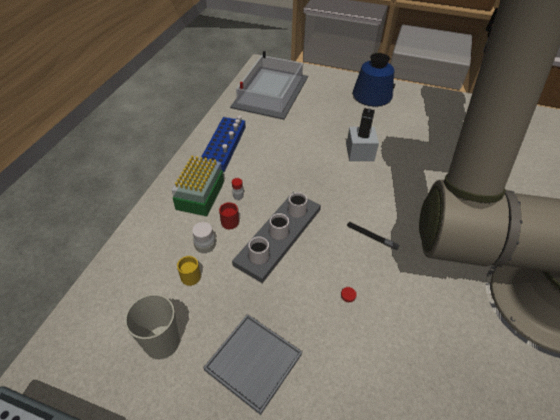

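The top view shows the rack with three white pots at (245,204), (274,211) and (304,219), the stand with the black gauge at (412,255), and the tray at (168,233).

Look-alikes to avoid:
- yellow pot (211,160)
- red pot (274,167)
- white-lid jar (243,156)
- grey bin (485,127), which is too big to be the tray

Next I'll check these choices in close crops.

```bash
python3 - <<'E'
import cv2,numpy as np
t=cv2.imread('pics/top0.png'); s=cv2.imread('pics/side0.png')
def cr(im,x,y,w,h,k=4): return cv2.resize(im[y:y+h,x:x+w],None,fx=k,fy=k,interpolation=cv2.INTER_NEAREST)
a=cr(t,225,185,100,75); b=cr(t,370,225,100,75); c=cr(s,230,185,100,75); d=cr(s,320,100,100,75)
cv2.imwrite('pics/m1.png',np.vstack([np.hstack([a,b]),np.hstack([c,d])]))
E
```

```text
(no output)
```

View pics/m1.png

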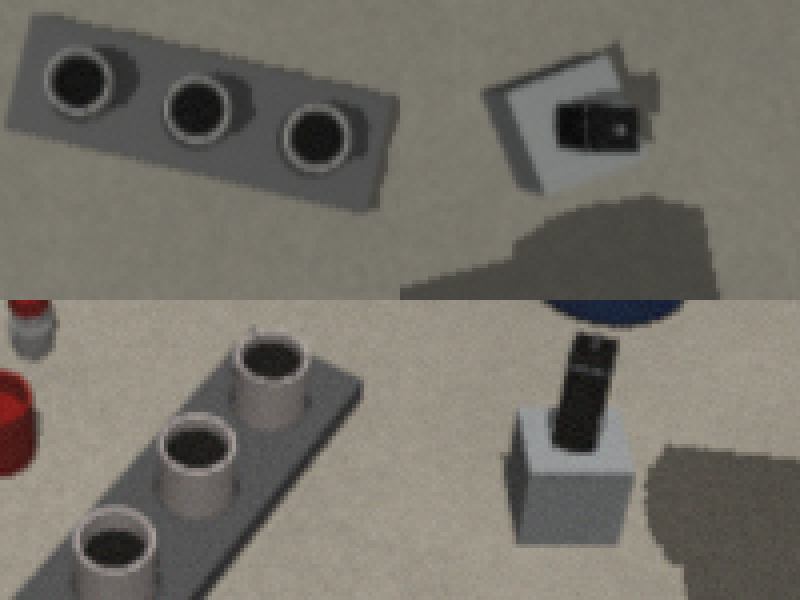

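Crops confirm the choice: three white pots with black plugs in the rack, and the black square gauge in the aluminium stand, its light rod spot at about top (425,257) and side (369.5,110.5). Now I'll measure.

```bash
cat > meas.py <<'E'
from h import *
def contour(img,roi,lo,hi):
    x,y,w,h=roi; k=8
    g=cv2.cvtColor(cv2.GaussianBlur(img,(0,0),0.6),cv2.COLOR_BGR2GRAY)[y:y+h,x:x+w]
    g=cv2.resize(g,None,fx=k,fy=k,interpolation=cv2.INTER_CUBIC)
    m=((g>=lo)&(g<=hi)).astype(np.uint8)
    cs,_=cv2.findContours(m,cv2.RETR_EXTERNAL,cv2.CHAIN_APPROX_NONE)
    return [ (c[:,0,:]+.5)/k-.5+[x,y] for c in sorted(cs,key=cv2.contourArea,reverse=True)]
E
python3 - <<'E'
from meas import *
t=cam('top');s=cam('side')
np.set_printoptions(precision=1,suppress=True)
def circ(c,p,z):
    w=np.array([onz(c,u,v,z)[:2] for u,v in p]); e=cv2.fitEllipse(w.astype(np.float32)); return np.array(e[0]),np.array(e[1])
for n,c,px in(('top',t,[(245,204),(274,211.5),(304,219)]),('side',s,[(258.5,246),(279.5,221.5),(297.5,200)])):
    for u,v in px:
        roi=(int(u)-9,int(v)-9,19,19)
        k=min(contour(c['color'],roi,0,60),key=lambda q:np.hypot(*(q.mean(0)-[u,v])) if len(q)>80 else 99)
        print(n,'plug/dark as z=58',*circ(c,k,58), 'z=47',*circ(c,k,47))
        k=contour(c['color'],roi,105,255)
        if n=='top':print('   white outer',*circ(c,k[0],58))
def rect(p,z,c):
    w=np.array([onz(c,u,v,z)[:2] for u,v in p]).astype(np.float32); r=cv2.minAreaRect(w);return np.array(r[0]),np.array(r[1]),r[2]
g=cv2.cvtColor(t['color'],cv2.COLOR_BGR2GRAY)
print('grays rack,table,white,stand,tray,tablenear',g[206,262],g[240,270],g[199:210,236:254].max(),g[248,403],g[233,168],g[200,200])
np.set_printoptions(linewidth=200)
print('rod',onz(t,425,257.3,150))
# rod triangulation
A=[];b=[]
for c,u,v in((t,425,257.3),(s,369.5,110.5)):
    d=ray(c,u,v);d/=np.linalg.norm(d);M=np.eye(3)-np.outer(d,d);A.append(M);b.append(M@c['p'])
x=np.linalg.lstsq(np.vstack(A),np.hstack(b),rcond=None)[0];print('rod tri',x,proj(t,x),proj(s,x))
k=contour(t['color'],(402,244,34,26),0,50)[0]
h=cv2.approxPolyDP(cv2.convexHull(k.astype(np.float32)),0.8,True)[:,0];print('gauge hull',[(p,onz(t,*p,140)[:2],onz(t,*p,65)[:2]) for p in h])
for row in range(246,268):print(row,g[row,404:436])
print(g[200:268:4,130:205:3])
E
```

```text
top plug/dark as z=58 [596.9 107.4] [32.3 33.5] z=47 [597.8 108.4] [32.7 33.8]
   white outer [603.3 124.2] [ 8.7 21.3]
top plug/dark as z=58 [577.6  30.3] [32.7 33.3] z=47 [578.3  30.5] [33.  33.6]
   white outer [578.5  50.6] [1.1 8.2]
top plug/dark as z=58 [558.  -47.3] [32.5 33. ] z=47 [558.5 -47.9] [32.8 33.3]
   white outer [559.3 -27.3] [1.2 9.6]
side plug/dark as z=58 [596.  114.1] [22.  30.5] z=47 [599.1 106.7] [22.3 31. ]
side plug/dark as z=58 [577.6  34.9] [25.3 32. ] z=47 [580.4  26.3] [25.7 32.5]
side plug/dark as z=58 [558.1 -42.6] [26.  31.4] z=47 [560.7 -52.4] [26.4 31.9]
grays rack,table,white,stand,tray,tablenear 85 117 122 127 115 118
rod [ 459.1 -326.4  150. ]
rod tri [ 458.2 -330.6  137.6] (np.float64(425.0298265360433), np.float64(257.45856769121406)) (np.float64(369.3491659942934), np.float64(110.49082160603865))
gauge hull [(array([409.3, 251.7], dtype=float32), array([ 472.4, -293. ]), array([ 470.3, -315. ])), (array([417.2, 250.3], dtype=float32), array([ 475.5, -311.8]), array([ 473.6, -335.2])), (array([428.1, 251.4], dtype=float32), array([ 472.5, -337.
[... 4480 characters left out ...]
 114 115 115 113 114 115 116 117 112 114 112 112 114 113 107  61 117 117 118 118]
 [118 116 122  92  92 115 116 115 116 117 114 115 114 114 116 115 113 113 111 100  72 118 113 117 117]
 [118 118 118  61 114 117 118 117 116 115 113 114 114 116 112 114 115 115 113  68 108 118 116 122 118]
 [116 120 121 112 115  88  78  89  96 116 116 117 117 117 115 115 116 116 103  65 116 120 118 117 120]
 [118 119 121 121 121 118 120 119 115 103  92  73  91 111 117 117 118 116  84  77 120 116 119 121 118]
 [120 123 122 120 118 118 120 121 123 122 120 121 117 113 106  85  89  95  58 116 119 118 118 116 116]
 [122 124 120 124 122 122 122 120 123 121 123 121 115 118 117 121 116 120 117 121 120 120 119 120 118]]
```

```bash
python3 - <<'E'
from meas import *
np.set_printoptions(precision=1,suppress=True,linewidth=180)
t=cam('top');s=cam('side')
def box(x,y,yaw,hw,z0,z1):
    a=np.radians(yaw);return [(x+hw*(i*np.cos(a)-j*np.sin(a)),y+hw*(i*np.sin(a)+j*np.cos(a)),z) for z in(z0,z1) for i,j in((1,1),(-1,1),(-1,-1),(1,-1))]
out=[]
for c,k,roi in((t,6,(390,235,55,42)),(s,6,(335,100,55,70))):
    x,y,w,h=roi;im=cv2.resize(c['color'][y:y+h,x:x+w],None,fx=k,fy=k,interpolation=cv2.INTER_CUBIC)
    for b,col in((box(459,-326,0,14,65,140),(0,255,0)),(box(459,-326,20,35,0,65),(0,0,255))):
        P=np.array([proj(c,p) for p in b]); P=((P+.5-[x,y])*k).astype(int)
        for q in(P[:4],P[4:]):cv2.polylines(im,[q.reshape(-1,1,2)],True,col,1)
    out.append(im)
H=max(o.shape[0] for o in out);cv2.imwrite('pics/m2.png',np.hstack([cv2.copyMakeBorder(o,0,H-o.shape[0],0,0,0) for o in out]))
# tray: dark rim pixels
g=cv2.cvtColor(t['color'],cv2.COLOR_BGR2GRAY)[195:272,130:206]
v,u=np.where(g<90);r=cv2.minAreaRect(np.array([onz(t,a+130,b+195,12)[:2] for a,b in zip(u,v)],np.float32));print('tray',r)
E
```

```text
tray ((526.7905883789062, 318.2491149902344), (135.5234832763672, 131.52096557617188), 74.31658172607422)
```

View pics/m2.png

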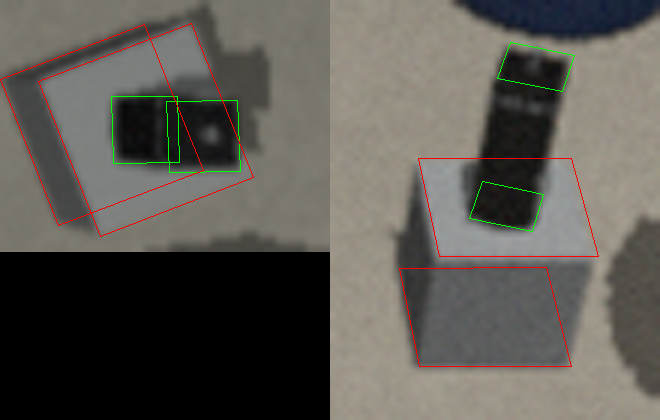

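The gauge box overlay fits in both views, so the gauge is at about (459.5,-326) with yaw ≈ 0. The stand matches too. The tray centre is (527,318), with a measured size of about 132 mm. I'll go to a hover first.

```bash
cat >> h.py <<'E'
def to(x,y,z,ang=None):
    "rows values for a target TCP and world angle (deg, mod 180) of tool x"
    s=sense();q=s['ee_rot'];M=R.from_quat([q[1],q[2],q[3],q[0]]).as_matrix()
    d=M.T@(np.array([x,y,z])-s['eef_pos']);a=np.degrees(np.arctan2(M[1,0],M[0,0]))
    r=0 if ang is None else -((ang-a+90)%180-90)/6
    print('to',np.round(d,1),'roll',round(r,2),'| at',np.round(s['eef_pos'],1),'ang',round(a,1),'t',s['time_s'],'F',np.round(s['force'],2),'w',round(s['grip_width'],3),'tilt z',np.round(M[:,2],4))
E
python3 -c "
from h import *
to(459.5,-326,175,90)"
```

```text
to [ -51.2 -304.9   64.2] roll 3.65 | at [ 195.6 -487.1  239.1] ang -68.1 t 0.3 F [1.27 0.02 0.22] w 1.001 tilt z [-0.e+00  4.e-04 -1.e+00]
```

Request:
move_arm --rows '[[[-8,-50,10,0.6,1],[-17,-100,20,1.2,1],[-26,-150,32,1.8,1],[-34,-200,43,2.4,1],[-43,-250,54,3,1],[-51,-305,64,3.65,1],[-51,-305,64,3.65,1],[-51,-305,64,3.65,1]]]' --squeeze 60

```text
time_s: 1.3
eef_pos: [459.3, -326.3, 175.1]
ee_rot: [0.0, 0.707, -0.707, -0.0]
force: [0.0, 0.1, 0.0]
grip_width: 0.997
```

```bash
python3 -c "
from h import *
to(459.5,-326,99,90)
for n,x,y in(('top',370,215),('side',310,70)):
    c=cam(n); k=6
    cv2.imwrite('pics/h_%s.png'%n,cv2.resize(c['color'][y:y+90,x:x+66],None,fx=k,fy=k,interpolation=cv2.INTER_CUBIC))
cv2.imwrite('pics/m3.png',np.hstack([cv2.imread('pics/h_top.png'),cv2.imread('pics/h_side.png')]))
"
```

```text
to [-0.3 -0.2 76.1] roll 0.0 | at [ 459.3 -326.3  175.1] ang -90.0 t 1.3 F [0.   0.14 0.01] w 0.997 tilt z [-4.e-04  3.e-04 -1.e+00]
```

View pics/m3.png

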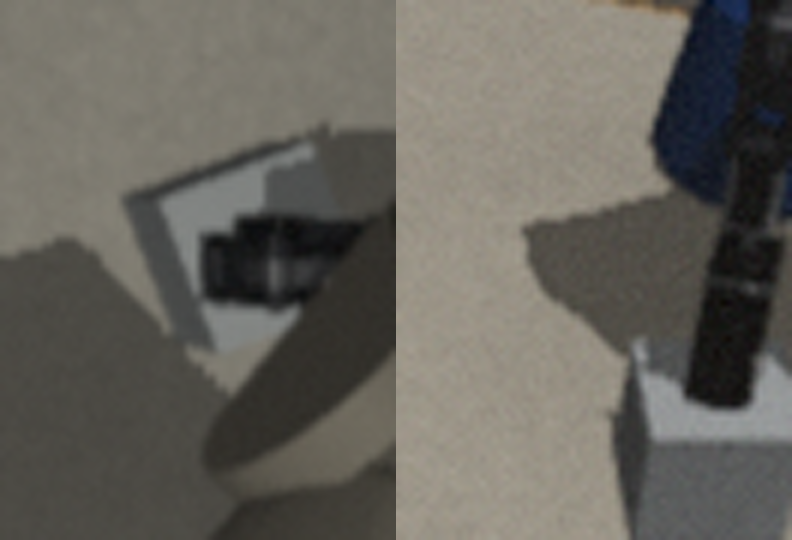

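The jaws straddle the gauge along y. Next I descend and close.

Request:
move_arm --rows '[[[0,0,25,0,1],[0,0,50,0,1],[0,0,70,0,1],[0,0,76,0,1],[0,0,76,0,0],[0,0,76,0,-1],[0,0,76,0,-1],[0,0,76,0,-1],[0,0,76,0,-1],[0,0,76,0,-1],[0,0,76,0,-1]]]' --squeeze 60

```text
time_s: 2.78
eef_pos: [459.1, -327.2, 100.1]
ee_rot: [-0.0, -0.707, 0.708, -0.001]
force: [-0.6, 0.3, 5.5]
grip_width: 0.32
```

```bash
python3 -c "
from h import *
to(459.5,-326,194,90)"
```

```text
to [ -1.1  -0.5 -93.9] roll -0.01 | at [ 459.1 -327.2  100.1] ang -90.1 t 2.775 F [-0.55  0.3   5.54] w 0.32 tilt z [ 7.e-04 -9.e-04 -1.e+00]
```

Request:
move_arm --rows '[[[0,0,-8,0,-1],[0,0,-30,0,-1],[0,0,-60,0,-1],[0,0,-94,0,-1],[0,0,-94,0,-1],[0,0,-94,0,-1]]]'

```text
time_s: 3.52
eef_pos: [458.7, -326.7, 193.1]
ee_rot: [-0.0, -0.707, 0.708, 0.0]
force: [0.2, -0.8, -2.0]
grip_width: 0.322
```

```bash
python3 -c "
from h import *
to(597.4,107.8,195,90)
c=cam('side'); cv2.imwrite('pics/m4.png',cv2.resize(c['color'][10:180,280:430],None,fx=3.5,fy=3.5,interpolation=cv2.INTER_CUBIC))
"
```

```text
to [-434.7 -138.1   -1.7] roll -0.01 | at [ 458.7 -326.7  193.1] ang -90.1 t 3.525 F [ 0.17 -0.77 -2.  ] w 0.322 tilt z [-5.e-04  4.e-04 -1.e+00]
```

View pics/m4.png

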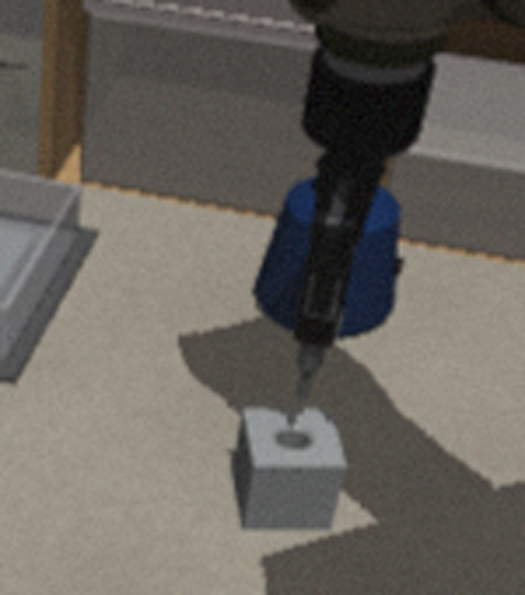

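The gauge hangs straight in the jaws and the stand hole is visible at side (364,135). Now to the left pot.

Request:
move_arm --rows '[[[-40,-12,-2,0,-1],[-85,-26,-2,0,-1],[-130,-41,-2,0,-1],[-175,-55,-2,0,-1],[-220,-70,-2,0,-1],[-265,-84,-2,0,-1],[-310,-98,-2,0,-1],[-355,-113,-2,0,-1],[-400,-127,-2,0,-1],[-435,-138,-2,0,-1],[-435,-138,-2,0,-1],[-435,-138,-2,0,-1]]]'

```text
time_s: 5.08
eef_pos: [596.8, 107.8, 194.1]
ee_rot: [-0.001, -0.707, 0.708, 0.001]
force: [-0.6, 0.4, -1.9]
grip_width: 0.32
```

```bash
python3 -c "
from h import *
to(597.4,107.8,150,90)
c=cam('side',0); h=c
print('hole',onz(c,364,135.4,65))
cv2.imwrite('pics/m5a.png',cv2.resize(c['color'][160:290,210:330],None,fx=4,fy=4,interpolation=cv2.INTER_CUBIC))
"
```

```text
to [ 0.  -0.7 44.1] roll -0.01 | at [596.8 107.8 194.1] ang -90.1 t 5.075 F [-0.6   0.39 -1.92] w 0.32 tilt z [-2.8e-03  7.0e-04 -1.0e+00]
hole [ 457.7402204  -319.62255373   65.        ]
```

View pics/m5a.png

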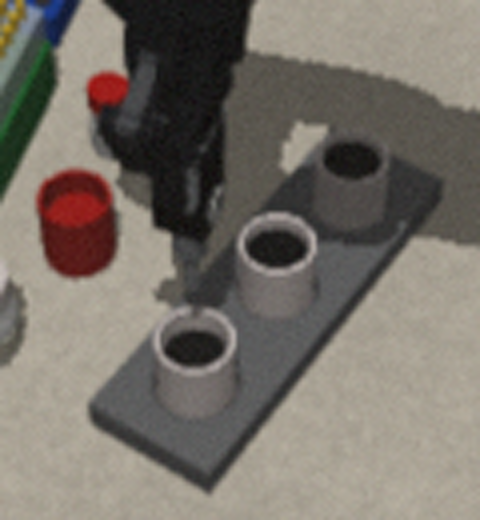

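Request:
move_arm --rows '[[[0,-0.7,20,0,-1],[0,-0.7,40,0,-1],[0,-0.7,49,0,-1],[0,-0.7,50,0,-1],[0,-0.7,50,0,-1],[0,-0.7,50,0,-1]]]'

```text
time_s: 5.88
eef_pos: [597.8, 107.4, 145.1]
ee_rot: [-0.0, -0.706, 0.708, 0.001]
force: [-0.8, 0.4, -1.4]
grip_width: 0.32
```

```bash
cat >s.py <<'E'
from h import *
s=sense();print(np.round(s['eef_pos'],2),np.round(s['force'],2),np.round(s['wrist_torque'],3),s['time_s'])
E
python3 s.py
```

```text
[597.77 107.41 145.11] [-0.77  0.38 -1.38] [ 0.033 -0.006  0.017] 5.875
```

Request:
move_arm --rows '[[[0,0,1.5,0,-1],[0,0,3,0,-1],[0,0,3,0,-1],[0,0,3,0,-1]]]'

```text
time_s: 6.38
eef_pos: [597.8, 107.4, 142.1]
ee_rot: [-0.0, -0.706, 0.708, 0.001]
force: [0.3, -0.3, -0.8]
grip_width: 0.321
```

```bash
python3 s.py
```

```text
[597.77 107.41 142.08] [ 0.33 -0.26 -0.77] [ 0.007 -0.005  0.   ] 6.375
```

```bash
cat >s.py <<'E'
from h import *
import sys
F=[];Z=[]
for i in range(int(sys.argv[1]) if len(sys.argv)>1 else 4):
    eyes.capture('side');s=sense();F.append(s['force'][2]);Z.append(s['eef_pos'][2])
print(np.round(s['eef_pos'],2),'Fz',np.round(F,2),'mean',round(np.mean(F),2),'z',np.round(Z,2),s['time_s'])
E
python3 s.py
```

```text
[597.8  107.38 142.13] Fz [-1.6  -1.17 -0.96 -0.63] mean -1.09 z [142.12 142.11 142.16 142.13] 6.575
```

Request:
move_arm --rows '[[[0,0,1,0,-1],[0,0,2,0,-1],[0,0,2,0,-1]]]'

```text
time_s: 6.95
eef_pos: [597.7, 107.4, 140.0]
ee_rot: [-0.0, -0.706, 0.708, 0.001]
force: [-0.5, 0.1, -1.6]
grip_width: 0.324
```

```bash
python3 s.py
```

```text
[597.82 107.41 140.18] Fz [-1.6  -1.85 -1.51 -1.5 ] mean -1.62 z [140.08 140.12 140.15 140.18] 7.15
```

Request:
move_arm --rows '[[[0,0,1,0,-1],[0,0,2.5,0,-1],[0,0,2.5,0,-1]]]'

```text
time_s: 7.52
eef_pos: [597.7, 107.4, 137.5]
ee_rot: [-0.0, -0.706, 0.708, 0.001]
force: [-0.8, -0.7, -0.7]
grip_width: 0.319
```

```bash
python3 s.py 3
```

```text
[597.83 107.4  137.69] Fz [-1.76 -1.36 -0.96] mean -1.36 z [137.56 137.64 137.69] 7.675
```

Request:
move_arm --rows '[[[0,0,1,0,-1],[0,0,2,0,-1],[0,0,2,0,-1]]]'

```text
time_s: 8.05
eef_pos: [597.8, 107.4, 135.6]
ee_rot: [-0.0, -0.706, 0.708, 0.001]
force: [1.3, 0.2, -1.1]
grip_width: 0.318
```

```bash
python3 s.py 3
```

```text
[597.83 107.42 135.7 ] Fz [-1.84 -1.75 -1.74] mean -1.78 z [135.63 135.67 135.7 ] 8.2
```

Request:
move_arm --rows '[[[0,0,1,0,-1],[0,0,2.5,0,-1],[0,0,2.5,0,-1]]]'

```text
time_s: 8.57
eef_pos: [597.9, 107.4, 133.1]
ee_rot: [-0.0, -0.706, 0.708, 0.001]
force: [0.7, -0.2, -1.0]
grip_width: 0.317
```

```bash
python3 s.py 3
```

```text
[597.85 107.41 133.27] Fz [-0.04 -0.52 -0.11] mean -0.22 z [133.24 133.27 133.27] 8.725
```

Request:
move_arm --rows '[[[0,0,1,0,-1],[0,0,2,0,-1],[0,0,2,0,-1]]]'

```text
time_s: 9.1
eef_pos: [597.9, 107.4, 131.3]
ee_rot: [0.0, -0.706, 0.708, 0.001]
force: [-0.4, -0.1, 1.3]
grip_width: 0.317
```

```bash
python3 s.py 3
```

```text
[597.91 107.41 131.38] Fz [0.87 1.52 1.21] mean 1.2 z [131.36 131.36 131.38] 9.25
```

Request:
move_arm --rows '[[[0,0,1.5,0,-1],[0,0,2.8,0,-1],[0,0,2.8,0,-1]]]'

```text
time_s: 9.62
eef_pos: [598.0, 107.4, 128.7]
ee_rot: [0.0, -0.706, 0.708, 0.0]
force: [-0.6, -0.6, 3.0]
grip_width: 0.316
```

```bash
python3 s.py 8
```

```text
[597.96 107.42 128.63] Fz [2.35 3.48 1.92 2.06 3.66 2.71 3.32 2.82] mean 2.79 z [128.71 128.73 128.72 128.7  128.71 128.67 128.63 128.63] 10.025
```

Request:
move_arm --rows '[[[0,0,0.7,0,-1],[0,0,0.7,0,-1],[0,0,0.7,0,-1],[0,0,0.7,0,-1],[0,0,0.7,0,-1],[0,0,0.7,0,-1],[0,0,0.7,0,-1],[0,0,0.7,0,-1]]]'

```text
time_s: 11.02
eef_pos: [598.0, 107.4, 127.9]
ee_rot: [0.0, -0.706, 0.708, 0.0]
force: [-0.5, 0.2, 4.0]
grip_width: 0.323
```

```bash
python3 s.py 8; python3 -c "
from h import *
to(578.4,30.1,165,90)"
```

```text
[597.96 107.41 127.94] Fz [3.46 2.8  4.24 3.71 3.78 3.22 3.11 2.21] mean 3.32 z [127.93 127.96 127.97 127.94 127.93 127.96 127.96 127.94] 11.425
to [ 77.3  19.4 -37.1] roll -0.02 | at [598.  107.4 127.9] ang -90.1 t 11.425 F [ 0.71 -0.71  2.21] w 0.321 tilt z [-5.e-04  7.e-04 -1.e+00]
```

Left pot: about 5 N (2.0 mm) held for more than 1 s after ~7.2 mm of travel, so k ≈ 1 N/mm. Next is the middle pot.

Request:
move_arm --rows '[[[0,0,-18,0,-1],[0,0,-37,0,-1],[5,1,-37,0,-1],[30,8,-37,0,-1],[60,15,-37,0,-1],[77,19.4,-37,0,-1],[77,19.4,-37,0,-1],[77,19.4,-26,0,-1],[77,19.4,-17,0,-1],[77,19.4,-17,0,-1],[77,19.4,-17,0,-1]]]'

```text
time_s: 12.8
eef_pos: [578.5, 30.7, 144.9]
ee_rot: [0.0, -0.706, 0.708, 0.0]
force: [0.4, 0.6, -0.8]
grip_width: 0.324
```

```bash
python3 s.py 4
```

```text
[578.53  30.48 145.16] Fz [-2.04 -0.9  -1.93 -1.84] mean -1.68 z [145.12 145.18 145.18 145.16] 13.0
```

Request:
move_arm --rows '[[[0,0,1,0,-1],[0,0,3,0,-1],[0,0,3,0,-1]]]'

```text
time_s: 13.38
eef_pos: [578.4, 30.5, 141.9]
ee_rot: [0.0, -0.706, 0.708, 0.0]
force: [0.5, -0.9, -1.7]
grip_width: 0.323
```

```bash
python3 s.py 3
```

```text
[578.53  30.47 142.17] Fz [-0.91 -0.7  -1.43] mean -1.01 z [142.07 142.13 142.17] 13.525
```

Request:
move_arm --rows '[[[0,0,1,0,-1],[0,0,1.5,0,-1],[0,0,1.5,0,-1]]]'

```text
time_s: 13.9
eef_pos: [578.5, 30.5, 140.6]
ee_rot: [0.0, -0.706, 0.708, 0.0]
force: [-1.2, 0.2, -0.6]
grip_width: 0.32
```

```bash
python3 s.py 4
```

```text
[578.55  30.45 140.71] Fz [-0.77 -1.55 -1.   -1.35] mean -1.17 z [140.65 140.69 140.71 140.71] 14.1
```

Request:
move_arm --rows '[[[0,0,1,0,-1],[0,0,1.5,0,-1],[0,0,1.5,0,-1]]]'

```text
time_s: 14.48
eef_pos: [578.6, 30.5, 139.2]
ee_rot: [0.0, -0.706, 0.708, 0.0]
force: [0.2, -0.2, -0.5]
grip_width: 0.321
```

```bash
python3 s.py 4
```

```text
[578.55  30.44 139.24] Fz [-0.68 -0.44 -1.25 -0.64] mean -0.75 z [139.24 139.26 139.25 139.24] 14.675
```

Request:
move_arm --rows '[[[0,0,1,0,-1],[0,0,2,0,-1],[0,0,2,0,-1]]]'

```text
time_s: 15.05
eef_pos: [578.6, 30.5, 137.2]
ee_rot: [0.0, -0.706, 0.708, 0.0]
force: [0.6, 0.1, 0.5]
grip_width: 0.321
```

```bash
python3 s.py 4
```

```text
[578.6   30.47 137.3 ] Fz [-0.21  0.13  0.15 -0.26] mean -0.05 z [137.29 137.28 137.3  137.3 ] 15.25
```

Request:
move_arm --rows '[[[0,0,1,0,-1],[0,0,2,0,-1],[0,0,2,0,-1]]]'

```text
time_s: 15.62
eef_pos: [578.6, 30.4, 135.3]
ee_rot: [0.0, -0.706, 0.708, 0.0]
force: [-0.0, 0.0, 1.0]
grip_width: 0.317
```

```bash
python3 s.py 4
```

```text
[578.63  30.45 135.35] Fz [0.64 1.34 0.73 0.18] mean 0.72 z [135.37 135.37 135.35 135.35] 15.825
```

Request:
move_arm --rows '[[[0,0,2,0,-1],[0,0,4,0,-1],[0,0,4,0,-1]]]'

```text
time_s: 16.2
eef_pos: [578.7, 30.4, 131.4]
ee_rot: [0.0, -0.706, 0.708, 0.0]
force: [-0.3, -0.6, 3.5]
grip_width: 0.317
```

```bash
python3 s.py 6
```

```text
[578.66  30.45 131.43] Fz [2.29 2.88 3.4  3.63 3.29 2.94] mean 3.07 z [131.42 131.45 131.48 131.46 131.44 131.43] 16.5
```

Request:
move_arm --rows '[[[0,0,0.6,0,-1],[0,0,0.6,0,-1],[0,0,0.6,0,-1],[0,0,0.6,0,-1],[0,0,0.6,0,-1],[0,0,0.6,0,-1],[0,0,0.6,0,-1],[0,0,0.6,0,-1]]]'

```text
time_s: 17.5
eef_pos: [578.7, 30.5, 130.8]
ee_rot: [0.0, -0.706, 0.708, -0.0]
force: [-0.6, 0.0, 3.1]
grip_width: 0.321
```

```bash
python3 s.py 10; python3 -c "
from h import *
to(558.8,-47.5,165,90)"
```

```text
[578.66  30.46 130.83] Fz [3.01 3.88 3.   3.21 3.12 3.51 4.09 3.06 2.12 2.97] mean 3.2 z [130.84 130.82 130.82 130.85 130.84 130.84 130.82 130.82 130.85 130.83] 18.0
to [ 78.   19.7 -34.2] roll -0.02 | at [578.7  30.5 130.8] ang -90.1 t 18.0 F [0.74 0.89 2.97] w 0.322 tilt z [ 6.e-04  6.e-04 -1.e+00]
```

Request:
move_arm --rows '[[[0,0,-3,0,-1],[0,0,-6,0,-1],[0,0,-6,0,-1]]]'

```text
time_s: 18.38
eef_pos: [578.6, 30.5, 136.8]
ee_rot: [0.0, -0.706, 0.708, 0.0]
force: [-0.0, 0.2, -0.5]
grip_width: 0.32
```

```bash
python3 s.py 10; python3 -c "
from h import *
to(558.8,-47.5,165,90)"
```

```text
[578.61  30.45 136.76] Fz [ 0.5   0.76  0.48  0.47 -0.    0.6  -0.27 -0.32 -0.27  0.34] mean 0.23 z [136.72 136.65 136.65 136.65 136.67 136.71 136.72 136.78 136.77 136.76] 18.875
to [ 78.   19.6 -28.3] roll -0.02 | at [578.6  30.5 136.8] ang -90.1 t 18.875 F [0.01 0.15 0.34] w 0.319 tilt z [ 3.e-04  6.e-04 -1.e+00]
```

Middle: k ≈ 0.6 N/mm, 4.85 N (1.94 mm) held for more than 1 s. Next is the right pot.

Request:
move_arm --rows '[[[0,0,-14,0,-1],[0,0,-29,0,-1],[5,1,-29,0,-1],[30,8,-29,0,-1],[60,15,-29,0,-1],[78,19.6,-29,0,-1],[78,19.6,-29,0,-1],[78,19.6,-19,0,-1],[78,19.6,-9,0,-1],[78,19.6,-9,0,-1],[78,19.6,-9,0,-1]]]'

```text
time_s: 20.25
eef_pos: [559.0, -47.2, 145.7]
ee_rot: [0.0, -0.706, 0.708, 0.0]
force: [-0.2, 0.6, -1.2]
grip_width: 0.324
```

```bash
python3 s.py 4
```

```text
[558.97 -47.47 145.96] Fz [-1.59 -0.72 -2.34 -1.07] mean -1.43 z [145.92 145.99 146.   145.96] 20.45
```

Request:
move_arm --rows '[[[0,0,1,0,-1],[0,0,2.5,0,-1],[0,0,2.5,0,-1]]]'

```text
time_s: 20.82
eef_pos: [558.9, -47.5, 143.3]
ee_rot: [0.0, -0.706, 0.708, -0.0]
force: [0.5, 0.1, -1.8]
grip_width: 0.321
```

```bash
python3 s.py 4
```

```text
[558.99 -47.49 143.52] Fz [-1.35 -2.16 -1.13 -1.76] mean -1.6 z [143.4  143.47 143.5  143.52] 21.025
```

Request:
move_arm --rows '[[[0,0,1,0,-1],[0,0,2,0,-1],[0,0,2,0,-1]]]'

```text
time_s: 21.4
eef_pos: [559.0, -47.5, 141.5]
ee_rot: [0.0, -0.706, 0.708, -0.0]
force: [-0.1, 0.3, -0.2]
grip_width: 0.324
```

```bash
python3 s.py 4
```

```text
[559.01 -47.5  141.57] Fz [-0.6  -0.22 -0.21 -0.52] mean -0.38 z [141.55 141.55 141.55 141.57] 21.6
```

Request:
move_arm --rows '[[[0,0,1,0,-1],[0,0,2,0,-1],[0,0,2,0,-1]]]'

```text
time_s: 21.98
eef_pos: [559.1, -47.5, 139.7]
ee_rot: [0.001, -0.706, 0.708, -0.0]
force: [-0.1, 0.2, 0.7]
grip_width: 0.319
```

```bash
python3 s.py 4
```

```text
[559.08 -47.52 139.7 ] Fz [1.23 2.34 2.03 2.79] mean 2.1 z [139.71 139.69 139.69 139.7 ] 22.175
```

Request:
move_arm --rows '[[[0,0,0.8,0,-1],[0,0,0.8,0,-1],[0,0,0.8,0,-1],[0,0,0.8,0,-1],[0,0,0.8,0,-1],[0,0,0.8,0,-1]]]'

```text
time_s: 22.92
eef_pos: [559.1, -47.5, 138.9]
ee_rot: [0.001, -0.706, 0.708, -0.0]
force: [-0.0, -0.7, 2.2]
grip_width: 0.317
```

```bash
python3 s.py 10; python3 -c "
from h import *
to(459.1,-327.2,195,90)"
```

```text
[559.08 -47.51 138.85] Fz [2.71 1.53 3.34 2.57 1.34 2.08 2.93 2.54 2.92 2.82] mean 2.48 z [138.89 138.89 138.9  138.89 138.87 138.88 138.89 138.88 138.88 138.85] 23.425
to [279.9  99.3 -56.4] roll -0.02 | at [559.1 -47.5 138.9] ang -90.1 t 23.425 F [-1.25  0.08  2.82] w 0.322 tilt z [ 1.2e-03  4.0e-04 -1.0e+00]
```

Request:
move_arm --rows '[[[0,0,0.7,0,-1],[0,0,0.7,0,-1],[0,0,0.7,0,-1],[0,0,0.7,0,-1],[0,0,0.7,0,-1],[0,0,0.7,0,-1],[0,0,0.7,0,-1],[0,0,0.7,0,-1]]]'

```text
time_s: 24.42
eef_pos: [559.1, -47.5, 138.2]
ee_rot: [0.001, -0.706, 0.708, -0.0]
force: [0.3, 0.7, 2.9]
grip_width: 0.322
```

```bash
python3 s.py 8; python3 -c "
from h import *
to(459.1,-327.2,195,90)"
```

```text
[559.08 -47.52 138.18] Fz [3.16 3.27 2.67 3.75 3.5  3.99 3.97 3.28] mean 3.45 z [138.14 138.16 138.18 138.19 138.16 138.16 138.19 138.18] 24.825
to [279.9  99.3 -57.1] roll -0.02 | at [559.1 -47.5 138.2] ang -90.1 t 24.825 F [-0.27  0.13  3.28] w 0.325 tilt z [ 1.3e-03  4.0e-04 -1.0e+00]
```

Right pot: 5.1 N (2.0 mm) held, k ≈ 2 N/mm. The middle pot is the softest. I'll take the gauge back to above the stand.

Request:
move_arm --rows '[[[0,0,-20,0,-1],[0,0,-57,0,-1],[20,7,-57,0,-1],[65,23,-57,0,-1],[110,39,-57,0,-1],[155,55,-57,0,-1],[200,71,-57,0,-1],[245,87,-57,0,-1],[280,99,-57,0,-1],[280,99,-57,0,-1],[280,99,-57,0,-1]]]'

```text
time_s: 26.2
eef_pos: [459.4, -326.7, 194.4]
ee_rot: [0.001, -0.706, 0.708, 0.0]
force: [0.0, 1.1, -0.4]
grip_width: 0.323
```

```bash
python3 -c "
from h import *
to(459.1,-327.2,100,90)
c=cam('side'); cv2.imwrite('pics/m6.png',cv2.resize(c['color'][60:180,310:410],None,fx=5,fy=5,interpolation=cv2.INTER_CUBIC))
for z in (190-85,65): print(z,proj(c,(459.1,-327.2,z)))
"
```

```text
to [ 0.7  0.4 94.4] roll -0.02 | at [ 459.4 -326.7  194.4] ang -90.1 t 26.2 F [ 0.04  1.07 -0.38] w 0.323 tilt z [ 6.0e-04  1.4e-03 -1.0e+00]
105 (np.float64(366.5848609429934), np.float64(121.51438945869792))
65 (np.float64(364.0506689721882), np.float64(133.61979376569195))
```

View pics/m6.png

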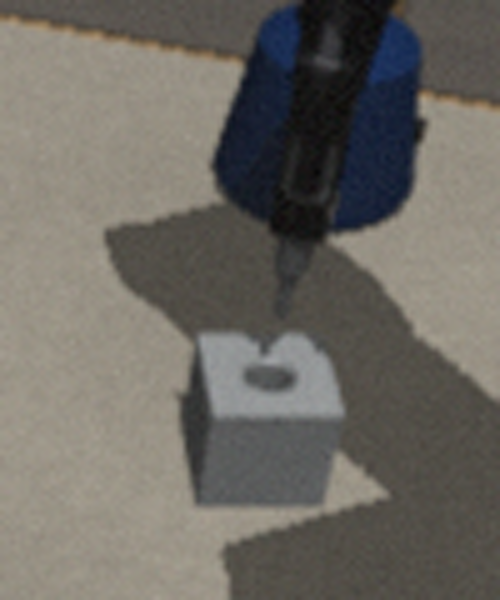

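The pin hangs over the hole, in the pose it was lifted from. I'll insert it.

Request:
move_arm --rows '[[[0.7,0.4,10,0,-1],[0.7,0.4,30,0,-1],[0.7,0.4,50,0,-1],[0.7,0.4,70,0,-1],[0.7,0.4,85,0,-1],[0.7,0.4,91,0,-1],[0.7,0.4,92,0,-1],[0.7,0.4,92,0,-1]]]'

```text
time_s: 27.25
eef_pos: [459.5, -327.2, 103.1]
ee_rot: [0.001, -0.707, 0.708, -0.0]
force: [-0.4, 0.5, -1.8]
grip_width: 0.322
```

```bash
python3 s.py 3
```

```text
[ 459.47 -327.15  103.08] Fz [-2.25 -0.67 -2.08] mean -1.67 z [103.18 103.15 103.08] 27.4
```

Request:
move_arm --rows '[[[0,0,1,0,-1],[0,0,2,0,-1],[0,0,2,0,-1]]]'

```text
time_s: 27.78
eef_pos: [459.4, -327.2, 101.0]
ee_rot: [0.001, -0.707, 0.708, -0.0]
force: [0.0, 0.5, -1.4]
grip_width: 0.317
```

```bash
python3 s.py 3; python3 s.py 1
```

```text
[ 459.47 -327.17  101.08] Fz [-2.28 -1.4  -1.73] mean -1.8 z [101.02 101.08 101.08] 27.925
[ 459.45 -327.15  101.1 ] Fz [-0.97] mean -0.97 z [101.1] 27.975
```

Request:
move_arm --rows '[[[0,0,0.6,0,-1],[0,0,1.2,0,-1],[0,0,1.2,0,-1]]]'

```text
time_s: 28.35
eef_pos: [459.5, -327.2, 100.2]
ee_rot: [0.001, -0.707, 0.708, -0.0]
force: [-0.6, 1.6, 3.0]
grip_width: 0.324
```

```bash
python3 s.py 3
```

```text
[ 459.5  -327.19  100.16] Fz [2.24 2.91 4.1 ] mean 3.08 z [100.18 100.14 100.16] 28.5
```

Request:
move_arm --rows '[[[0,0,0,0,-0.2],[0,0,0,0,0.2],[0,0,0,0,0.6],[0,0,0,0,1],[0,0,0,0,1],[0,0,-20,0,1],[0,0,-50,0,1],[0,0,-85,0,1],[0,0,-85,0,1]]]'

```text
time_s: 29.62
eef_pos: [460.1, -328.0, 187.7]
ee_rot: [0.001, -0.707, 0.708, -0.003]
force: [-0.4, -0.7, -0.4]
grip_width: 1.004
```

```bash
python3 -c "
from h import *
to(578.4,30.2,130,76)
c=cam('side'); cv2.imwrite('pics/m7.png',cv2.resize(c['color'][60:180,310:410],None,fx=5,fy=5,interpolation=cv2.INTER_CUBIC))
"
```

```text
to [-358.5 -117.5   57. ] roll 2.32 | at [ 460.1 -328.   187.7] ang -90.1 t 29.625 F [-0.39 -0.66 -0.41] w 1.004 tilt z [ 0.0051 -0.0036 -1.    ]
```

View pics/m7.png

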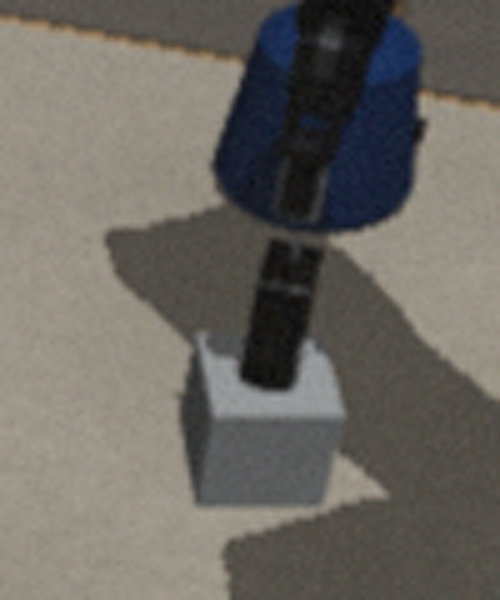

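The gauge sits upright in its stand. Now to the middle pot, with the jaws across the rack (tool x at -14°).

Request:
move_arm --rows '[[[-20,-7,0,-1,1],[-65,-21,0,-2.4,1],[-110,-36,0,-3.9,1],[-155,-51,0,-5.4,1],[-200,-66,10,-6.9,1],[-245,-80,20,-8.4,1],[-290,-95,35,-9.9,1],[-330,-108,50,-11.4,1],[-358.5,-117.5,70,-12.7,1],[-358.5,-117.5,77,-12.7,1],[-358.5,-117.5,77,-12.7,1]]]'

```text
time_s: 31.05
eef_pos: [577.1, 30.3, 107.8]
ee_rot: [0.0, 0.993, -0.122, 0.0]
force: [0.4, -0.4, 0.5]
grip_width: 1.002
```

```bash
python3 -c "
from h import *
to(578.3,30.3,34,-14)
c=cam('side'); cv2.imwrite('pics/m8.png',cv2.resize(c['color'][150:270,220:340],None,fx=5,fy=5,interpolation=cv2.INTER_CUBIC))
"
```

```text
to [ 1.1 -0.3 73.8] roll 0.0 | at [577.1  30.3 107.8] ang -14.0 t 31.05 F [ 0.44 -0.41  0.53] w 1.002 tilt z [ 8.e-04 -1.e-03 -1.e+00]
```

View pics/m8.png

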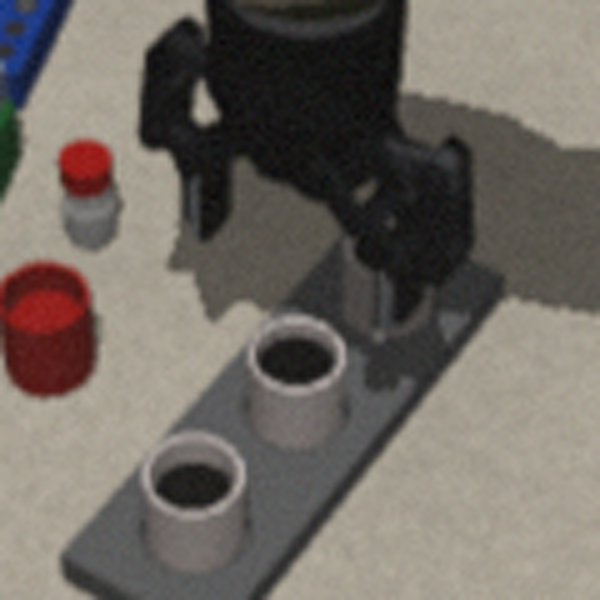

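The jaws straddle the middle pot across the rack, clear of its neighbours. Descend and grip.

Request:
move_arm --rows '[[[1,0,20,0,1],[1,0,45,0,1],[1,0,68,0,1],[1,0,74,0,1],[1,0,74,0,0.5],[1,0,74,0,0],[1,0,74,0,-0.5],[1,0,74,0,-1],[1,0,74,0,-1],[1,0,74,0,-1],[1,0,74,0,-1]]]' --squeeze 35

```text
time_s: 32.48
eef_pos: [579.2, 29.5, 35.7]
ee_rot: [0.001, 0.993, -0.122, 0.002]
force: [-1.0, -0.8, 6.0]
grip_width: 0.491
```

```bash
python3 s.py 2; python3 -c "
from h import *
to(578.3,30.3,130)"
```

```text
[579.18  29.52  35.74] Fz [6.53 6.45] mean 6.49 z [35.73 35.74] 32.575
to [ -0.7  -0.5 -94.3] roll 0 | at [579.2  29.5  35.7] ang -14.0 t 32.575 F [-1.42 -0.49  6.45] w 0.498 tilt z [ 0.0039 -0.0016 -1.    ]
```

Request:
move_arm --rows '[[[0,0,-6,0,-1],[0,0,-25,0,-1],[0,0,-55,0,-1],[0,0,-85,0,-1],[0,0,-85,0,-1]]]'

```text
time_s: 33.2
eef_pos: [579.8, 29.6, 122.9]
ee_rot: [0.001, 0.993, -0.122, 0.004]
force: [-0.5, -0.8, -2.1]
grip_width: 0.491
```

```bash
python3 -c "
from h import *
to(527,318,120)"; python3 s.py 2
```

```text
to [-121.  -267.1    1.8] roll 0 | at [579.8  29.6 122.9] ang -14.0 t 33.2 F [-0.54 -0.76 -2.1 ] w 0.491 tilt z [ 0.0083 -0.0022 -1.    ]
[578.44  29.75 120.04] Fz [-2.32 -1.72] mean -2.02 z [121.1  120.04] 33.3
```

Request:
move_arm --rows '[[[-8,-18,0,0,-1],[-25,-55,0,0,-1],[-43,-95,0,0,-1],[-61,-135,0,0,-1],[-79,-175,0,0,-1],[-97,-215,0,0,-1],[-113,-250,0,0,-1],[-120,-267,0,0,-1],[-120,-267,0,0,-1],[-120,-267,35,0,-1],[-120,-267,65,0,-1],[-120,-267,65,0,-1]]]'

```text
time_s: 34.8
eef_pos: [525.9, 316.1, 52.4]
ee_rot: [0.002, 0.992, -0.123, -0.001]
force: [-0.1, 0.1, -0.5]
grip_width: 0.494
```

```bash
python3 s.py 2;python3 -c "
from h import *
to(527,318,31)
c=cam('side'); cv2.imwrite('pics/m9.png',cv2.resize(c['color'][270:410,190:330],None,fx=4,fy=4,interpolation=cv2.INTER_CUBIC))
"
```

```text
[527.51 317.14  55.48] Fz [-1.03 -0.56] mean -0.79 z [54.35 55.48] 34.9
to [-0.8 -0.7 24.5] roll 0 | at [527.5 317.1  55.5] ang -14.1 t 34.9 F [ 0.51  0.57 -0.56] w 0.497 tilt z [ 0.004  -0.0012 -1.    ]
```

View pics/m9.png

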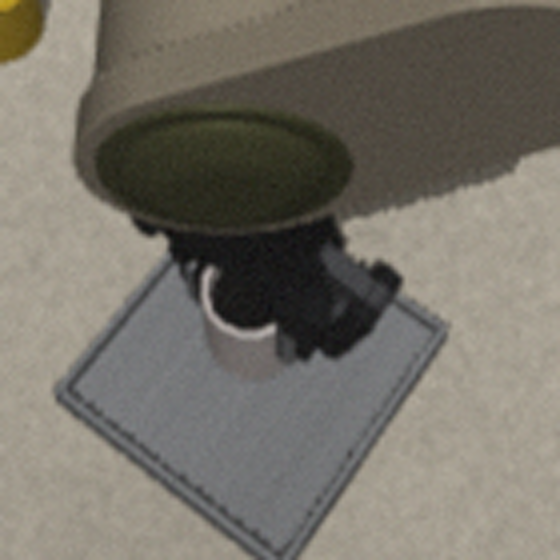

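The pot is upright over the middle of the tray. Lowering in steps.

Request:
move_arm --rows '[[[0,0,10,0,-1],[0,0,18,0,-1],[0,0,20,0,-1],[0,0,20,0,-1],[0,0,20,0,-1]]]'

```text
time_s: 35.58
eef_pos: [527.9, 317.5, 36.2]
ee_rot: [-0.0, 0.993, -0.122, 0.003]
force: [-0.1, -1.2, -1.5]
grip_width: 0.496
```

```bash
python3 s.py 3
```

```text
[527.88 317.45  36.15] Fz [-0.87 -1.78 -0.95] mean -1.2 z [36.2  36.17 36.15] 35.725
```

Request:
move_arm --rows '[[[0,0,1,0,-1],[0,0,2.5,0,-1],[0,0,2.5,0,-1]]]'

```text
time_s: 36.1
eef_pos: [527.8, 317.4, 33.5]
ee_rot: [0.0, 0.993, -0.122, 0.003]
force: [-0.7, -0.7, -1.9]
grip_width: 0.496
```

```bash
python3 s.py 3
```

```text
[527.87 317.48  33.63] Fz [-0.68 -0.48 -1.97] mean -1.05 z [33.57 33.64 33.63] 36.25
```

Underside is at about 6 mm. Continue down.

Request:
move_arm --rows '[[[0,0,1,0,-1],[0,0,2,0,-1],[0,0,2,0,-1]]]'

```text
time_s: 36.62
eef_pos: [528.0, 317.5, 31.8]
ee_rot: [-0.0, 0.993, -0.122, 0.003]
force: [-0.4, 0.7, 0.9]
grip_width: 0.493
```

```bash
python3 s.py 3
```

```text
[527.93 317.51  31.81] Fz [1.   1.29 1.45] mean 1.25 z [31.83 31.82 31.81] 36.775
```

Request:
move_arm --rows '[[[0,0,0.8,0,-1],[0,0,1,0,-1],[0,0,1,0,-1]]]'

```text
time_s: 37.15
eef_pos: [528.0, 317.5, 31.7]
ee_rot: [-0.0, 0.993, -0.122, 0.003]
force: [-3.3, -1.9, 9.0]
grip_width: 0.494
```

```bash
python3 s.py 3
```

```text
[527.96 317.54  31.74] Fz [8.21 8.93 9.  ] mean 8.71 z [31.73 31.75 31.74] 37.3
```

Contact with the floor: force +9 N at TCP 31.7. Release and lift away.

Request:
move_arm --rows '[[[0,0,0,0,0.1],[0,0,0,0,0.3],[0,0,0,0,0.6],[0,0,0,0,0.8],[0,0,0,0,0.8],[0,0,-20,0,0.8],[0,0,-60,0,0.8],[0,0,-110,0,0.8],[0,0,-160,0,0.8],[0,60,-160,0,0.8],[0,120,-160,0,0.8],[0,120,-160,0,0.8]]]'

```text
time_s: 38.8
eef_pos: [497.4, 198.5, 192.0]
ee_rot: [0.0, 0.992, -0.124, 0.003]
force: [0.4, 1.2, -0.1]
grip_width: 0.897
```

Request:
move_arm --rows '[[[-40,20,0,0,0.8],[-90,40,0,0,0.8],[-140,60,0,0,0.8],[-190,80,0,0,0.8],[-190,80,0,0,0.8],[-190,80,0,0,0.8]]]'

```text
time_s: 39.55
eef_pos: [294.5, 168.2, 191.4]
ee_rot: [-0.0, 0.992, -0.124, 0.003]
force: [1.1, -0.7, 0.2]
grip_width: 0.9
```

```bash
python3 -c "
from h import *
a=cam('side')['color'];b=cam('top')['color']
print(sense()['time_s'])
k=cv2.resize
cv2.imwrite('pics/m10.png',np.vstack([np.hstack([k(a[100:310,180:400],(400,382)),k(a[270:410,190:337],(400,382))]),k(b[150:290,120:440],(800,350))[:218]]))
cv2.imwrite('pics/m10.png',k(cv2.imread('pics/m10.png'),(800,600)))
"
```

```text
39.65
```

View pics/m10.png

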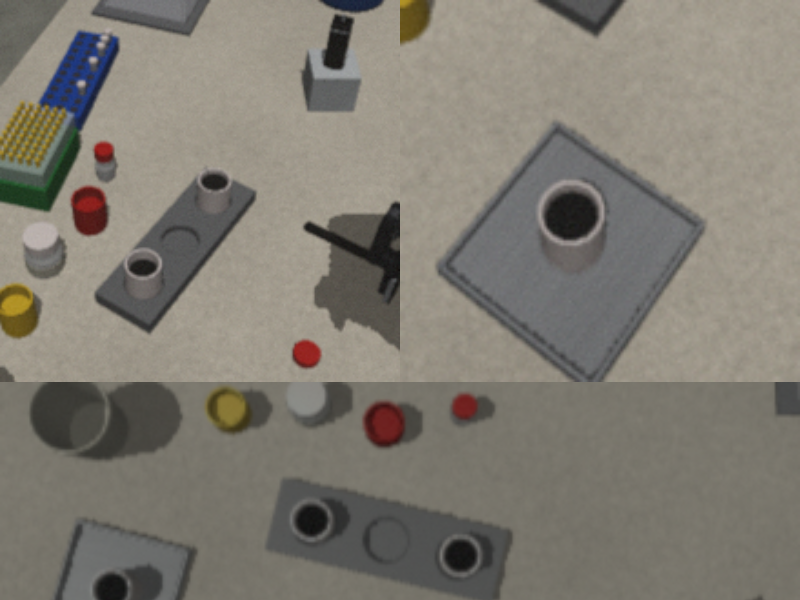

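The middle pot stands upright in the tray, its pocket is empty, the other two pots are in place and the gauge is in its stand. The arm touches nothing. Handing in.

```bash
python3 -c "
from rig import ctrl
print(ctrl.finish_job())"
```

```text
the job is handed in; nothing more can be done
None
```

The middle pot holds the softest plug, and it now stands upright near the middle of the tray. The job was handed in at 39.7 s on the robot's clock.

I pressed the pots left, middle, right, and held each press for over a second:

| Pot | Force held | Pin slid | Plug stiffness |
|---|---|---|---|
| Left | 5.0 N | 2.0 mm | about 1.0 N/mm |
| Middle | 4.9 N | 1.9 mm | about 0.6 N/mm |
| Right | 5.1 N | 2.0 mm | about 2 N/mm |

- **Final check:** the last pictures show the gauge upright in its stand, the other two pots in the rack and the arm clear. Nothing else in view looked moved, but I judged that by eye.
- **Pin travel:** I worked it out from the wrist force and the spring rate and did not see it directly. No held average passed 5.1 N, well short of the 10 N stop.
- **Force noise:** single force readings scattered by 0.5 to 1 N, so the stiffnesses are rough. The left-to-middle ratio came out near 1.6, below the promised 1.8, but a retract measurement on the middle pot again gave about 0.6 N/mm.
- **Stand hole:** the side camera put the hole about 7 mm from where the gauge had been gripped. I went back to the recorded grip position, and the gauge seated without trouble.

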